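# Trim the photometer's pointer back to zero

### The arm

A 6-joint arm with a two-finger parallel gripper is mounted at the origin on a cart in front of the work surface, level with it; the furniture and walls round the work are solid. World frame = base frame: x ahead of the robot, y to its left, z up, the work surface at z = 0. Lengths are in m, angles in rad, forces in N, time in s.
With the tool pointing down it reaches from about 0.35 to 0.975 m from the base axis. Payload 4.9 kg.
Tool frame: the origin (TCP) lies at the very end of the fingers, on their centre line; the grasp point (between the pads) lies manip.grip_point_offset behind it (manip.grip_point_offset is the distance from the TCP to the grasp point, in m); z points along the fingers, y is the line along which they close (so a half turn about z gives the same grasp; the last joint's range is limited). The gripper opens to 85 mm and grips with 20 to 120 N. Pads are 22 mm wide; open, the fingers measure 114 mm over their backs; the gripper's body (76 mm by 85 mm) begins 54 mm behind the grasp point. The pads swing forward as they close: fully open they stand 13 mm farther back than shut.
Start: joints at [1.134, 0.053, 1.613, -0, 1.476, -0.119], TCP at [0.195, 0.594, 0.231] pointing down, gripper open.
Joint ranges: [-3.01, 3.01], [-1.01, 2.22], [0.06, 2.58], [-1.02, 4.17], [0.09, 2.62], [-3.14, 3.14]. Speed limits (rad/s): [2.57, 2.57, 3.14, 3.14, 3.14, 3.14].

### API

Orientations are given as a unit quaternion [w, x, y, z].
In Python, from plant import manip gives the robot as it stands.
- The arm moves only by the shell command python3 -m crank 'ROWS' [OPENING]. ROWS is JSON, a list of rows, each an object of numbers: "x", "y", "z": the shift along the tool's x, y, z in cm; "turn": the turn about the tool's z in rad. In form: [{"x": .., "y": .., "z": .., "turn": ..}, ...]. A call has 1 to 5 rows; each row shifts and turns the commanded pose from where the row before left it, along the tool's axes as they then stand; what a row does not reach is not made up. A row lasts 1/10 s, in which the tool goes at most 50 mm and 8.59 degrees, less where a joint would pass 70% of its speed; a pose out of reach is approached as far as the arm can. A call with a gripper value outside its range is refused whole. OPENING is the opening in per cent of the stroke, from 0 (shut) to 100 (fully open), set as the call begins (- or left out, the last holds). The fingers move at their own pace and stop on an object; the grip force is fixed at half the most. Time passes only in rows, so rows that do not move let the fingers close. It gives the time, the measured TCP pose, the force, the opening and the grip force at its end, in the units of the state.
- manip.state(): the state, without advancing time (a new reading comes with each control period).
- manip.grab_frame(name): name is "scene" or "top" or "wrist"; returns (picture, depth): 400x640x3 uint8, red, green, blue; 400x640 float32, m along the optical axis (not along the pixel's ray), 0 where there is no reading.
- manip.camera_model(name): a dict with "mtx" (3x3 intrinsics, pixels), "world_to_cam" (4x4, takes a point from world to camera coordinates). Camera axes: x right, y down, z forward; pixel columns grow to the right and rows downward; lengths in m; the calibration is good to about 2 mm. A picture is of the moment at which its call begins: read the wrist's pose just before it. camera_model takes no time and is no camera call; for the wrist camera it gives the pose at the moment of the call.
- manip.job_done(): hands the job in; it is judged then, once.
The state is a dict: "time": time; "joint_pos": joint angles; "joint_vel": joint speeds; "joint_efforts": joint torques, N m; "tool_pos": TCP position; "tool_rot": TCP orientation; "contact_force": force on the tool from outside, world axes, zero at the start; "ft_torque": the same for the moment, N m; "gripper_width": opening from 0.0 (shut) to 1.0 (fully open); "grasp_force": force on a finger pad.
Only numpy, scipy, OpenCV 4.12 (cv2) and the standard library are available. Lean on these libraries where they do the work, as an engineer would, in place of code of your own. Each camera call takes 0.05 s, during which the arm holds its last target. There are 200 camera calls.

### The job

The photometer's pointer has drifted off zero. Take the orange tuning tool out of its blue stand, feel its blade into the slot of the brass trimmer screw down in the black-rimmed well on the meter unit, and turn the screw with it until the red pointer rests in the green zero band; press and turn gently, as the trimmer cracks at about 25 N. Then put the tool back into its stand, fully home, let go of it, and leave the other things on the bench as they are.

Things in the scene. Friction and masses are not known exactly. Their poses are not given: they have to be found in the camera images.
- tuning_tool: Plastic trimmer tool, 110 mm long, 30 g, upright in the stand at the start. Origin: centre of the blade's lower end; z runs up the tool. Blade 12 mm wide along the tool's x, 3.4 mm thick along y (2.6 mm over the last 3 mm), 8 mm long; then a white shaft 8 mm in diameter (z 8 to 46 mm) and an orange collar 22 mm in diameter (z 46 to 50 mm)
- tool_grip (a point): Centre of the tool's orange grip, 80 mm above the blade's end on the tool's axis; same axes as the tool. The grip is 16 x 16 mm square in section, from z = 50 to 110 mm above the blade's end; its flats face the tool's x and y
- stand: Blue block 50 x 50 x 52 mm on a dark foot plate, fixed to the bench. Origin: centre of its underside, z up. A vertical round hole 15 mm in diameter goes right through its centre. With the tool home its collar rests on the block's top, the blade's end is 6 mm above the bench and the tool is on the hole's axis
- meter: Grey meter unit, 110 mm (its x) x 175 mm (its y), fixed to the bench; origin on its underside, z up. Top panel at z = 60 mm; the left part (y = -25 to 85 mm) carries the pointer's window, its pane up to z = 73 mm; the right part the trimmer well and, 40 mm before and behind it, two low terminals. The pointer's pivot is at x = -37, y = 30 mm
- well (a point): Centre of the mouth of the trimmer well, at x = 0, y = -55, z = 66 mm in the meter's frame, same axes. Black rim 24 mm in outer diameter; the well is 15 mm in diameter (17 mm at the rim). The brass screw in it is 14 mm across, its slot 5.2 mm wide and 6 mm deep, right across. The screw's face lies 3 to 7 mm below the mouth; it differs and is not measured
- trimmer (a point): Point on the screw's axis at panel height (z = 60 mm), fixed to the meter, same axes; it does not turn with the screw. The screw gives axially on a spring of 1.8 N per mm for 3 mm, then is rigid; it cracks above 25 N. At the start its slot lies 0.1 to 0.6 rad anticlockwise (from above) of the meter's x; this is not measured. It turns against about 0.015 N m, stays put, and stops at +-1.5 rad
- pointer_tip (a point): Tip of the red pointer, 60 mm from its pivot, under the window. Zero: y = 30 mm in the meter's frame, straight ahead (+x) of the pivot; the green band reaches 8 mm either side. The screw turned clockwise (from above) swings it clockwise, 0.75 rad per rad. It starts 0.2 to 1.0 rad anticlockwise (to +y) of zero; its angle does not tell the slot's direction
- beaker_c: Glass beaker, 72 mm wide and 90 mm high, loose bystander; origin under its centre
- jar_c: Specimen jar, 49 mm wide and 68 mm high, loose bystander; origin under its centre
- wash_bottle: White wash bottle with red cap, 65 x 109 x 198 mm, loose bystander; origin under its centre
- eosin_bottle: Small dropper bottle with red rubber bulb, 33 mm wide and 104 mm high, loose bystander; origin under its centre
- coverslip_box: Small white carton, 41 x 53 x 22 mm, loose bystander; origin under its centre
There are look-alikes about, which are no part of the job. There is more than one size of the meter; the one meant has the size given above.

How it is judged:
By the outcome, as a careful person would: the job done as asked, in the order asked, and still so for the second after the job is handed in, with the robot touching nothing.
It also fails if it takes over 69 s, if anything falls off the work surface, if the arm or the gripper's body presses on something with over 40 N, if the wrist force passes 120 N, or if a joint passes its speed limit or range.

## Working session

There is one attempt and no reset: what is moved stays moved. The work goes in short steps, Python scripts to look and compute and a shell command to move; the robot and the scene stay as the last step left them, time stands still between calls to the robot, and variables do not carry over. Pictures are saved under pics/ and viewed, at most 10 in all, crops included, and the job is handed in when it is done.

```bash
ls; mkdir -p pics; cat > h.py <<'E'
from plant import manip
import numpy as np, cv2
def grab(n,f):
    m=manip.camera_model(n); p,d=manip.grab_frame(n); cv2.imwrite('pics/'+f+'.png',p[:,:,::-1]); np.savez('pics/'+f,p=p,d=d,K=m['mtx'],T=m['world_to_cam']); return p,d,m
def ray(K,T,u,v):
    K=np.array(K);T=np.array(T); r=np.linalg.inv(K)@[u,v,1]; R=T[:3,:3]; return -R.T@T[:3,3], R.T@r
def atz(f,u,v,z):
    a=np.load('pics/'+f+'.npz'); o,r=ray(a['K'],a['T'],u,v); return o+r*(z-o[2])/r[2]
def atd(f,u,v):
    a=np.load('pics/'+f+'.npz'); o,r=ray(a['K'],a['T'],u,v); return o+r*np.median(a['d'][v-1:v+2,u-1:u+2])
E
python3 - <<'E'
from h import *
print(manip.grip_point_offset, manip.state()['time'])
for n in('scene','top'): grab(n,n+'0')
print(manip.state()['tool_rot'])
E
```

```text
pics
0.0187 0.0
[-2.48559468e-04  1.58214281e-01  9.87404377e-01 -8.80718535e-04]
```

View pics/top0.png

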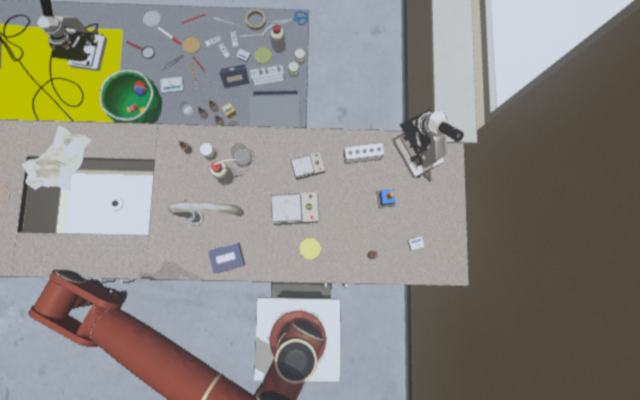

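View pics/scene0.png

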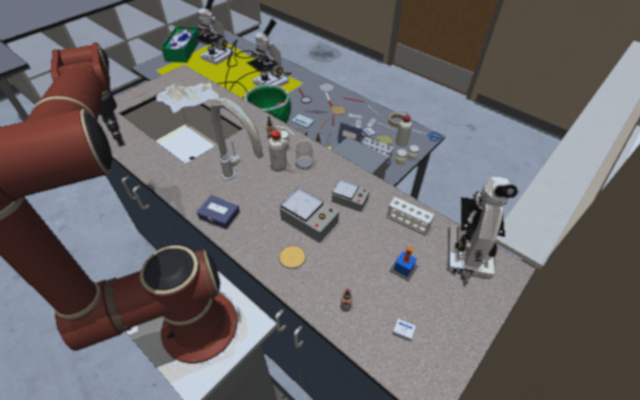

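The top view shows the large meter at about (295,208), a smaller look-alike at (307,165), and the stand with the tool at (388,198). Next I'll enlarge crops and get coordinates.

```bash
python3 - <<'E'
from h import *
p=cv2.imread('pics/top0.png')
a=cv2.resize(p[180:235,262:332],None,fx=8,fy=8,interpolation=cv2.INTER_CUBIC)
b=cv2.resize(p[180:216,372:404],None,fx=7,fy=7,interpolation=cv2.INTER_CUBIC)
c=np.zeros((440,784,3),np.uint8); c[:440,:560]=a; c[:252,560:784]=b
cv2.imwrite('pics/c1.png',c)
for n,u,v,z in[('stand',388,198,.052),('meter',295,208,.06),('well',310,207,.066)]:
    print(n,atz('top0',u,v,z),atd('top0',u,v))
print(np.load('pics/top0.npz')['K'],)
E
```

```text
stand [ 0.53874078 -0.33649503  0.052     ] [ 0.53770419 -0.3351002   0.05849956]
meter [0.49015202 0.01994076 0.06      ] [0.48871022 0.01961497 0.07134969]
well [ 0.49458993 -0.03680187  0.066     ] [ 0.49548451 -0.03687213  0.05915103]
[[386.997416     0.         314.48195094]
 [  0.         386.997416   202.83356346]
 [  0.           0.           1.        ]]
```

View pics/c1.png

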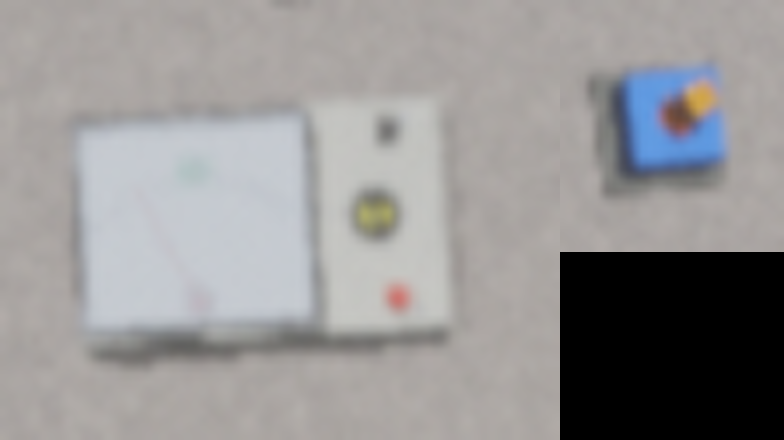

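The pointer sits about 0.5 rad to the left of zero. I'm moving to the stand along an arc clear of the faucet.

```bash
python3 -m crank '[{"x":-2.6,"y":-3.7,"z":-0.6},{"x":-2.6,"y":-3.7,"z":-0.6},{"x":-2.6,"y":-3.7,"z":-0.6},{"x":-2.6,"y":-3.7,"z":-0.6},{"x":-2.6,"y":-3.7,"z":-0.6}]' 100
python3 -m crank '[{"x":-2.6,"y":-3.7},{"x":-2.6,"y":-3.7},{"x":-2.6,"y":-3.7},{"x":-2.6,"y":-3.7},{"x":-2.6,"y":-3.7}]'
python3 -m crank '[{"x":-2.6,"y":-3.7},{"x":-2.6,"y":-3.7},{"x":-2.6,"y":-3.7},{"x":-2.6,"y":-3.7},{"x":-2.6,"y":-3.7}]'
python3 -m crank '[{"x":-2.8,"y":-3.3},{"x":-3,"y":-3},{"x":-3,"y":-3},{}]'
python3 - <<'E'
from h import *
p,d,m=grab('wrist','w1'); s=manip.state(); print(s['joint_pos'],s['tool_pos'],s['tool_rot'])
T=np.array(m['world_to_cam']);print(-T[:3,:3].T@T[:3,3],T[:3,:3])
E
```

```text
[ 1.13397714e+00  5.32569575e-02  1.61400120e+00  1.59004095e-05
  1.47600451e+00 -1.18993143e-01] [0.19509346 0.59324752 0.23029985] [-2.36689539e-04  1.58245711e-01  9.87399411e-01 -8.00802450e-04]
[0.12649866 0.61629493 0.37151368] [[ 0.3126117   0.94987945 -0.00172272]
 [ 0.91095359 -0.29928607  0.28388625]
 [ 0.26914213 -0.09031548 -0.95885642]]schema error: expected keys x, y, z, turn
schema error: expected keys x, y, z, turn
schema error: expected keys x, y, z, turn
schema error: expected keys x, y, z, turn
```

View pics/w1.png

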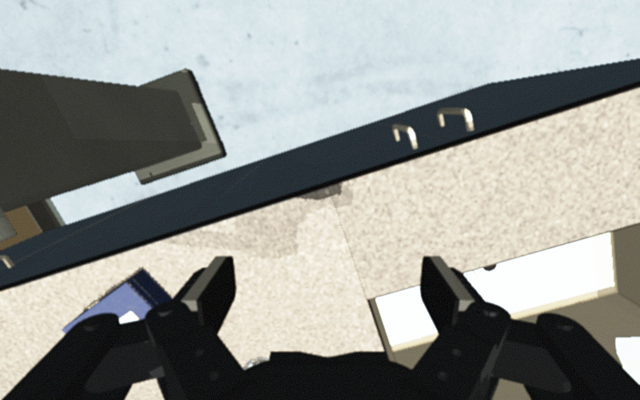

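The moves were refused (all four keys are required). The wrist camera sits on the tool's +x side, and the fingers show at the bottom of the picture.

```bash

python3 -m crank '[{"x":-2.6,"y":-3.7,"z":-0.6,"turn":0},{"x":-2.6,"y":-3.7,"z":-0.6,"turn":0},{"x":-2.6,"y":-3.7,"z":-0.6,"turn":0},{"x":-2.6,"y":-3.7,"z":-0.6,"turn":0},{"x":-2.6,"y":-3.7,"z":-0.6,"turn":0}]' 100
python3 -m crank '[{"x":-2.6,"y":-3.7,"z":0,"turn":0},{"x":-2.6,"y":-3.7,"z":0,"turn":0},{"x":-2.6,"y":-3.7,"z":0,"turn":0},{"x":-2.6,"y":-3.7,"z":0,"turn":0},{"x":-2.6,"y":-3.7,"z":0,"turn":0}]'
python3 -m crank '[{"x":-2.6,"y":-3.7,"z":0,"turn":0},{"x":-2.6,"y":-3.7,"z":0,"turn":0},{"x":-2.6,"y":-3.7,"z":0,"turn":0},{"x":-2.6,"y":-3.7,"z":0,"turn":0},{"x":-2.6,"y":-3.7,"z":0,"turn":0}]'
python3 -m crank '[{"x":-2.8,"y":-3.3,"z":0,"turn":0},{"x":-3,"y":-3,"z":0,"turn":0},{"x":-3,"y":-3,"z":0,"turn":0},{"x":0,"y":0,"z":0,"turn":0}]'
python3 - <<'E'
from h import *
p,d,m=grab('wrist','w2'); s=manip.state(); print(s['joint_pos'],s['tool_pos'],s['tool_rot'])
E
```

```text
time: 0.65
tool_pos: [0.2609, 0.3756, 0.2611]
tool_rot: [-0.0, 0.158, 0.987, -0.0]
contact_force: [0.3, -0.3, 0.4]
gripper_width: 0.995
grasp_force: 0.0
time: 1.15
tool_pos: [0.3266, 0.1593, 0.2611]
tool_rot: [0.0, 0.158, 0.987, 0.0]
contact_force: [1.1, -0.7, -0.6]
gripper_width: 1.001
grasp_force: 0.0
time: 1.65
tool_pos: [0.3923, -0.0574, 0.2613]
tool_rot: [0.0, 0.159, 0.987, 0.0]
contact_force: [0.2, 0.1, 0.3]
gripper_width: 0.995
grasp_force: 0.0
time: 2.05
tool_pos: [0.4475, -0.1747, 0.2601]
tool_rot: [-0.001, 0.16, 0.987, -0.0]
contact_force: [0.1, 0.3, -0.7]
gripper_width: 1.004
grasp_force: 0.0
[-5.24482522e-01 -3.21268967e-01  1.90380192e+00  1.01190887e-04
  1.56185047e+00 -1.77444637e+00] [ 0.44686022 -0.17276646  0.26023313] [-1.28590787e-03  1.59729478e-01  9.87159837e-01  5.44139598e-04]
```

View pics/w2.png

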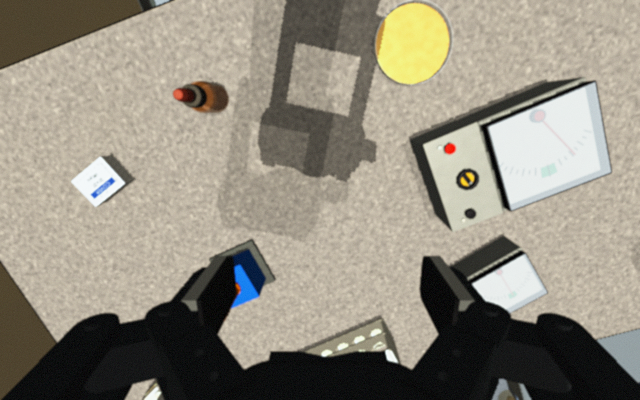

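The meter, pointer, well and stand all show clearly. I'm shifting to look straight down on the stand, and will crop it together with the meter view.

```bash

python3 -m crank '[{"x":-2.65,"y":-3.4,"z":0,"turn":0},{"x":-2.65,"y":-3.4,"z":0,"turn":0},{"x":-2.65,"y":-3.4,"z":0,"turn":0},{"x":-2.65,"y":-3.4,"z":0,"turn":0},{"x":0,"y":0,"z":0,"turn":0}]'
python3 - <<'E'
from h import *
p,d,m=grab('wrist','w3'); s=manip.state(); print(s['tool_pos'],s['tool_rot'])
a=cv2.imread('pics/w2.png')[70:240,400:620]; b=cv2.imread('pics/w3.png')[130:330,230:430]
c=np.zeros((595,800,3),np.uint8)
q=cv2.resize(a,None,fx=2,fy=2,interpolation=cv2.INTER_CUBIC);c[:340,:440]=q
q=cv2.resize(cv2.imread('pics/w2.png')[160:200,446:490],None,fx=6,fy=6,interpolation=cv2.INTER_CUBIC);c[345:585,:264]=q
q=cv2.resize(b,None,fx=1.75,fy=1.75,interpolation=cv2.INTER_CUBIC);c[:350,445:795]=q
cv2.imwrite('pics/c2.png',c)
E
```

```text
time: 2.6
tool_pos: [0.5054, -0.3359, 0.26]
tool_rot: [-0.001, 0.159, 0.987, 0.0]
contact_force: [0.1, 1.0, -0.1]
gripper_width: 1.001
grasp_force: 0.0
[ 0.50500027 -0.33392011  0.26034196] [-8.72751774e-04  1.58800053e-01  9.87310138e-01  6.87167876e-04]
```

View pics/c2.png

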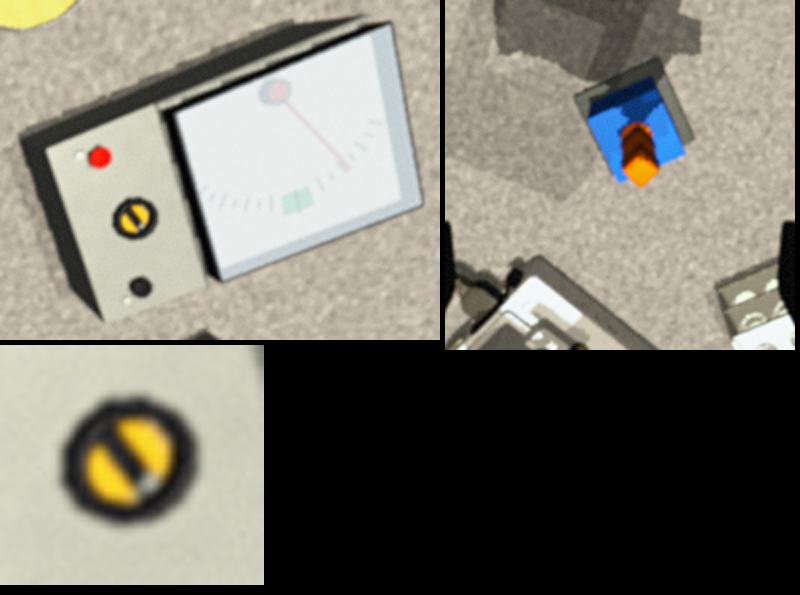

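In the crop, the well is at (131,460) with its slot running (108,440)→(150,487), the terminals are at (99,156) and (140,287), and the pivot is at (275,92) with the tip at (348,166). The bright grip top is near (640,170). I'll compute from these.

```bash
python3 - <<'E'
from h import *
A=lambda x,y,z:atz('w2',400+x/2,70+y/2,z)
Z=lambda x,y,z:atz('w2',446+x/6,160+(y-345)/6,z)
B=lambda x,y,z:atz('w3',230+(x-445)/1.75,130+y/1.75,z)
ang=lambda v:np.arctan2(v[1],v[0])
w=Z(131,460,.066);print('well',w)
r,k=A(99,156,.066),A(140,287,.066);print('term',r,k,np.linalg.norm(k-r),'yaw',ang(k-r))
P=[A(*c,.073) for c in[(170,110),(392,20),(422,205),(218,283)]]
print('pane yaws',ang(P[3]-P[0]),ang(P[2]-P[1]),ang(P[1]-P[0])-np.pi/2,ang(P[2]-P[3])-np.pi/2)
pv,tp,g=A(275,92,.066),A(348,166,.066),A(297,201,.066);print('pointer',ang(tp-pv),'green',ang(g-pv),np.linalg.norm(tp-pv))
print('slot',ang(Z(108,440,.06)-Z(150,487,.06)))
S=[B(*c,.052) for c in[(588,115),(655,80),(685,155),(620,182)]];print('stand',np.mean(S,0),[ang(S[(i+1)%4]-S[i])for i in range(4)])
a=np.load('pics/w3.npz');p=a['p'].astype(int);d=a['d']
o,_=ray(a['K'],a['T'],0,0);R=a['T'][:3,:3]
m=(p[...,0]>200)&(p[...,1]>90)&(p[...,2]<90); m[:,:300]=0;m[:,380:]=0;m[:130]=0;m[260:]=0
vv,uu=np.nonzero(m)
W=np.array([atd('w3',u,v) for u,v in zip(uu,vv)])
top=W[:,2]>.108
print(len(W),top.sum(),np.median(W[top],0))
pts=np.array([atz('w3',u,v,.116)[:2] for u,v in zip(uu[top],vv[top])],np.float32)
print('rect',cv2.minAreaRect(pts*1000))
c=cv2.resize(cv2.imread('pics/w3.png')[195:245,310:380],None,fx=8,fy=8,interpolation=cv2.INTER_CUBIC);cv2.imwrite('pics/c3.png',c)
E
```

```text
well [ 0.49591648 -0.0296668   0.066     ]
term [ 0.45652827 -0.04142197  0.066     ] [ 0.53557439 -0.03512738  0.066     ] 0.07929635111841564 yaw 0.07946415247495313
pane yaws 0.080930723302252 0.07024869264756402 0.07293042164432029 0.08388590387713135
pointer 0.5582349195156754 green 0.05604865004939339 0.0595495314056859
slot -2.6780057121883187
stand [ 0.54358352 -0.33338093  0.052     ] [np.float64(1.7433417075239115), np.float64(0.07190717108054494), np.float64(-1.4710098664590028), np.float64(-3.0415708038128333)]
198 195 [ 0.54547946 -0.33463704  0.11461978]
rect ((544.8685913085938, -334.3757629394531), (14.215574264526367, 14.513347625732422), 28.628515243530273)
```

View pics/c3.png

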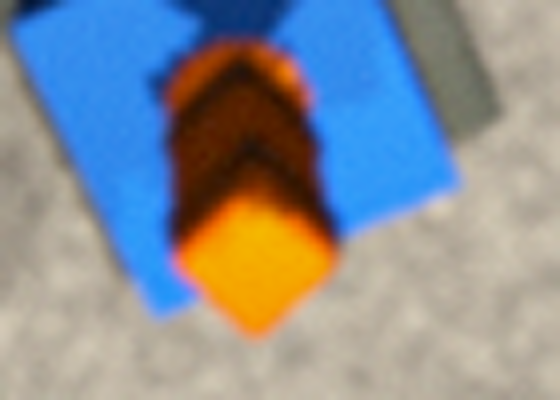

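The readings agree:

| Quantity | Value |
|---|---|
| Tool position | (0.5445, -0.334) |
| Grip flats (world yaw) | 0.5 rad mod 90° |
| Well position | (0.496, -0.030) |
| Slot (world yaw) | 0.46 rad |
| Meter yaw | 0.077 rad |
| Clockwise turn needed | about 0.65 rad |

Next I align over the grip.

```bash

python3 -m crank '[{"x":-3.75,"y":1.25,"z":1,"turn":0},{"x":0,"y":0,"z":2,"turn":0.149},{"x":0,"y":0,"z":2,"turn":0.149},{"x":0,"y":0,"z":2,"turn":0.149},{"x":0,"y":0,"z":1,"turn":0.149}]' 70
python3 -m crank '[{"x":0,"y":0,"z":0,"turn":0.149},{"x":0,"y":0,"z":0,"turn":0}]'
python3 - <<'E'
from h import *
from scipy.spatial.transform import Rotation as Ro
p,d,m=grab('wrist','w4'); s=manip.state(); R=Ro.from_quat(np.roll(s['tool_rot'],-1)).as_matrix()
print(s['tool_pos'],R[:,1],np.arctan2(R[1,1],R[0,1]),s['joint_pos'])
p=p.astype(int);m=(p[...,0]>190)&(p[...,1]>80)&(p[...,2]<90);m[:,:230]=0;m[:,430:]=0
vv,uu=np.nonzero(m);W=np.array([atd('w4',u,v) for u,v in zip(uu,vv)]);t=(abs(W[:,2]-.116)<.006)&(np.hypot(W[:,0]-.5445,W[:,1]+.334)<.03)
pts=np.array([atz('w4',u,v,.116)[:2] for u,v in zip(uu[t],vv[t])],np.float32)
print(t.sum(),np.median(W[t],0),cv2.minAreaRect(pts*1000))
cv2.imwrite('pics/c4.png',cv2.imread('pics/w4.png'))
E
```

```text
time: 3.15
tool_pos: [0.5436, -0.3304, 0.1794]
tool_rot: [-0.002, 0.443, 0.896, 0.001]
contact_force: [-0.2, -1.2, -0.4]
gripper_width: 0.699
grasp_force: 0.0
time: 3.35
tool_pos: [0.5443, -0.3312, 0.1813]
tool_rot: [-0.0, 0.506, 0.863, 0.0]
contact_force: [0.2, 0.4, 1.2]
gripper_width: 0.702
grasp_force: 0.0
[ 0.54453465 -0.33167788  0.18188109] [8.71515316e-01 4.90368187e-01 3.07140637e-04] 0.5125121970046889 [-6.63830684e-01  1.15601892e-01  1.62975957e+00  2.42558867e-04
  1.39600580e+00 -1.17638502e+00]Traceback (most recent call last):
  File "<stdin>", line 6, in <module>
IndexError: too many indices for array: array is 1-dimensional, but 2 were indexed
```

View pics/w4.png

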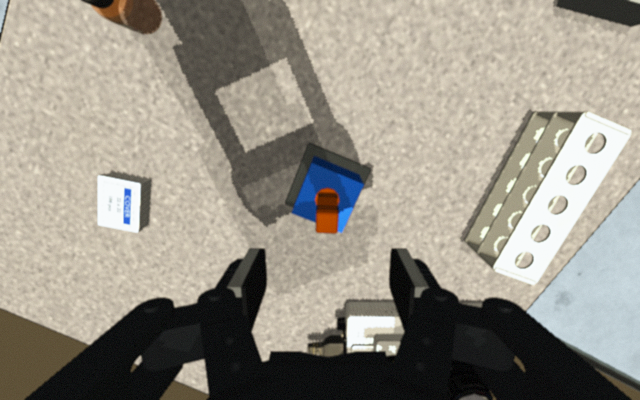

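The grip is square to the fingers: its top face spans roughly (316–339, 207–233), in shadow, and it is centred between the fingers.

```bash
python3 - <<'E'
from h import *
p=np.load('pics/w4.npz')['p'].astype(int)
m=(p[...,0]>110)&(p[...,0]>2*p[...,1])&(p[...,2]<60);m[:,:300]=0;m[:,350:]=0;m[:150]=0;m[250:]=0
vv,uu=np.nonzero(m);W=np.array([atd('w4',u,v) for u,v in zip(uu,vv)]);t=W[:,2]>.105
print(len(W),t.sum(),np.median(W[t],0))
pts=np.array([atz('w4',u,v,.116)[:2] for u,v in zip(uu[t],vv[t])],np.float32)
print(cv2.minAreaRect(pts*1000),uu[t].min(),uu[t].max(),vv[t].min(),vv[t].max())
c=atz('w4',(uu[t].min()+uu[t].max())/2,(vv[t].min()+vv[t].max())/2,.116)
y=np.array([.8715,.4904]);x=np.array([-.4904,.8715]);e=c[:2]-manip.state()['tool_pos'][:2]
print(c,'tool dx,dy cm',e@x*100,e@y*100)
E
```

```text
506 416 [ 0.54525419 -0.33410214  0.11455774]
((545.1029663085938, -333.85882568359375), (14.61795425415039, 14.826061248779297), 29.225679397583008) 316 337 212 232
[ 0.54507846 -0.33379123  0.116     ] tool dx,dy cm -0.21084650149229595 -0.05624624219086096
```

```bash

python3 -m crank '[{"x":-0.15,"y":-0.04,"z":2.5,"turn":0},{"x":0,"y":0,"z":3,"turn":0},{"x":0,"y":0,"z":3,"turn":0},{"x":0,"y":0,"z":2.6,"turn":0},{"x":0,"y":0,"z":0,"turn":0}]'
python3 -m crank '[{"x":0,"y":0,"z":0,"turn":0},{"x":0,"y":0,"z":0,"turn":0}]'
python3 -m crank '[{"x":0,"y":0,"z":0,"turn":0},{"x":0,"y":0,"z":0,"turn":0},{"x":0,"y":0,"z":0,"turn":0},{"x":0,"y":0,"z":0,"turn":0},{"x":0,"y":0,"z":0,"turn":0}]' 0
python3 -m crank '[{"x":0,"y":0,"z":0,"turn":0},{"x":0,"y":0,"z":0,"turn":0},{"x":0,"y":0,"z":0,"turn":0}]'
```

```text
time: 3.9
tool_pos: [0.5425, -0.3321, 0.0663]
tool_rot: [-0.004, 0.505, 0.863, 0.001]
contact_force: [-0.2, -0.1, -1.0]
gripper_width: 0.699
grasp_force: 0.0
time: 4.1
tool_pos: [0.5463, -0.3356, 0.0731]
tool_rot: [0.002, 0.506, 0.862, -0.0]
contact_force: [0.5, -0.3, -0.1]
gripper_width: 0.705
grasp_force: 0.0
time: 4.6
tool_pos: [0.5455, -0.3353, 0.0714]
tool_rot: [0.001, 0.507, 0.862, -0.0]
contact_force: [-1.1, -0.5, 4.4]
gripper_width: 0.178
grasp_force: 58.5
time: 4.9
tool_pos: [0.5455, -0.3353, 0.0714]
tool_rot: [0.001, 0.507, 0.862, -0.0]
contact_force: [-1.0, 0.8, 5.2]
gripper_width: 0.179
grasp_force: 58.6
```

Gripped, with the home grasp pose at (0.5455, -0.3353, 0.0714). I'm lifting straight out and looking at the blade.

```bash

python3 -m crank '[{"x":0,"y":0,"z":-1,"turn":0},{"x":0,"y":0,"z":-2.5,"turn":0},{"x":0,"y":0,"z":-3,"turn":0},{"x":0,"y":0,"z":-2.5,"turn":0},{"x":0,"y":0,"z":0,"turn":0}]'
python3 - <<'E'
from h import *
p,d,m=grab('wrist','w5')
T=np.array(m['world_to_cam']);K=np.array(m['mtx'])
s=manip.state();print(s['tool_pos'],s['contact_force'])
for dz in(.019,-.061,-.05): 
  q=T@np.r_[s['tool_pos']+np.array([0,0,dz]),1];q=K@q[:3];print(dz,q[:2]/q[2])
c=cv2.resize(cv2.imread('pics/w5.png')[140:310,230:430],None,fx=3.4,fy=3.4,interpolation=cv2.INTER_CUBIC);cv2.imwrite('pics/c5.png',c)
E
```

```text
time: 5.4
tool_pos: [0.547, -0.3364, 0.1654]
tool_rot: [0.004, 0.507, 0.862, -0.001]
contact_force: [0.5, -1.0, -0.3]
gripper_width: 0.175
grasp_force: 59.0
[ 0.5459196  -0.33562049  0.16268562] [ 0.67601028 -0.06933989 -0.5051157 ]
0.019 [326.00443389 276.68508347]
-0.061 [326.22580302 216.71700949]
-0.05 [326.20510857 222.32305739]
```

View pics/c5.png

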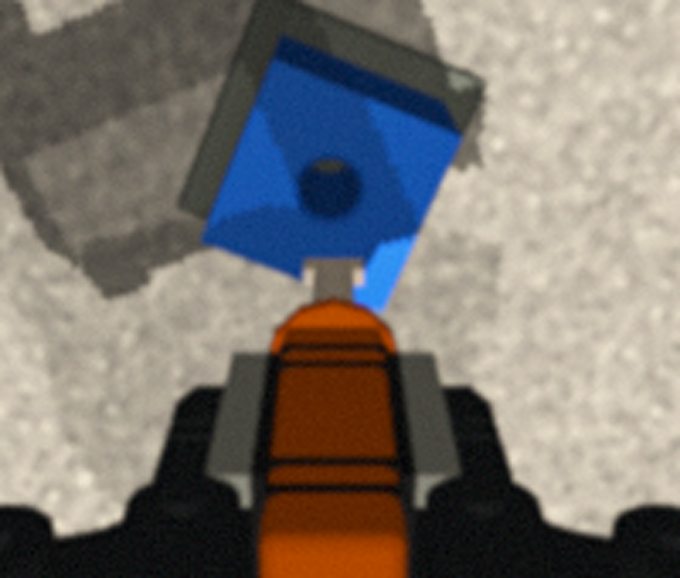

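The blade's wide side runs along the gripper's closing axis (world yaw about 0.507), which is almost the slot's direction. I'm moving over the well.

```bash

python3 -m crank '[{"x":2,"y":0.7,"z":-0.5,"turn":0},{"x":4.2,"y":1.5,"z":-0.5,"turn":0},{"x":4.2,"y":1.5,"z":0,"turn":0},{"x":4.2,"y":1.5,"z":0,"turn":0},{"x":4.2,"y":1.5,"z":0,"turn":0}]'
python3 -m crank '[{"x":4.2,"y":1.5,"z":0,"turn":0},{"x":4.2,"y":1.5,"z":0,"turn":0},{"x":2,"y":0.8,"z":0,"turn":-0.05},{"x":0,"y":0,"z":0,"turn":0},{"x":0,"y":0,"z":0,"turn":0}]'
python3 - <<'E'
from h import *
p,d,m=grab('wrist','w6')
s=manip.state();print(s['tool_pos'],s['tool_rot'],s['contact_force'])
T=np.array(m['world_to_cam']);K=np.array(m['mtx'])
for q in([.496,-.030,.066],):
  q=T@np.r_[q,1];q=K@q[:3];print(q[:2]/q[2])
c=cv2.resize(cv2.imread('pics/w6.png')[130:250,250:410],None,fx=5,fy=5,interpolation=cv2.INTER_CUBIC);cv2.imwrite('pics/c6.png',c)
E
```

```text
time: 5.95
tool_pos: [0.5103, -0.1361, 0.168]
tool_rot: [-0.002, 0.507, 0.862, -0.0]
contact_force: [1.2, 0.1, -0.7]
gripper_width: 0.177
grasp_force: 59.1
time: 6.45
tool_pos: [0.4939, -0.0286, 0.1689]
tool_rot: [-0.001, 0.485, 0.875, -0.001]
contact_force: [0.3, 0.1, 0.4]
gripper_width: 0.176
grasp_force: 59.1
[ 0.49421757 -0.02920134  0.16920404] [-7.38694011e-04  4.85408406e-01  8.74287071e-01 -5.01566842e-04] [-0.92171317  0.16725965  0.18326553]
[328.85255347 205.67212899]
```

View pics/c6.png

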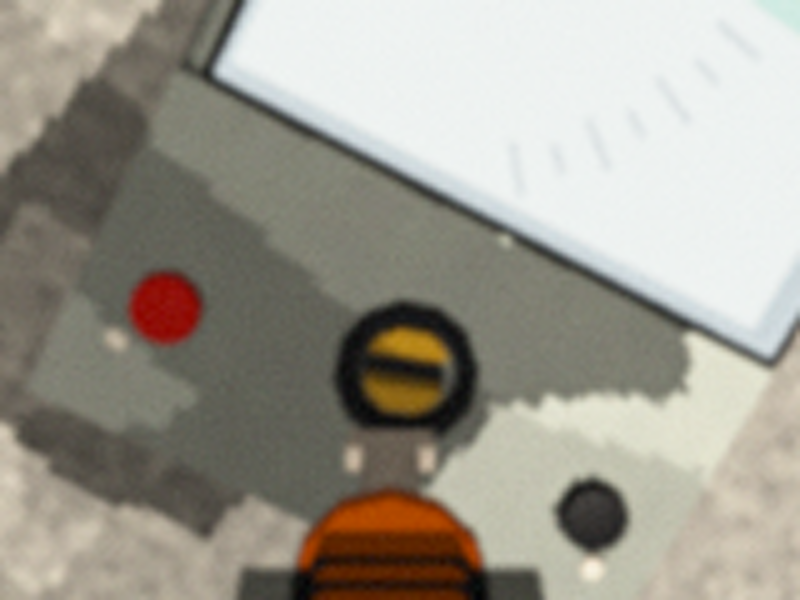

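The rim is centred at (406,369) in the crop, the blade's lower edge runs from (343,432) to (440,432), and the slot runs (363,362)→(443,376), tilted about 0.17 rad clockwise in the image relative to the blade.

```bash
python3 - <<'E'
from h import *
A=lambda x,y,z:atz('w6',250+x/5,130+y/5,z)
ang=lambda v:np.arctan2(v[1],v[0])
tcp=np.array([.4942,-.0292]);q=[.4854,.8743];yw=2*np.arctan2(q[1],q[0])-np.pi/2
y=np.array([np.cos(yw),np.sin(yw)]);x=np.array([-y[1],y[0]])
w=A(406,369,.066);b=A(391,432,.1038);bl=A(440,432,.1038)-A(343,432,.1038)
sl=A(443,376,.061)-A(363,362,.061)
print('well',w,'blade',b,'yaw y',yw,'blade ang',ang(bl),np.linalg.norm(bl),'slot',ang(sl))
k=b[:2]-tcp;print('blade rel tcp x,y',k@x*100,k@y*100)
e=w[:2]-b[:2];print('well-blade x,y cm',e@x*100,e@y*100); e=w[:2]-tcp;print('well-tcp',e@x*100,e@y*100)
E
```

```text
well [ 0.49677159 -0.02764553  0.066     ] blade [ 0.49355595 -0.02707032  0.1038    ] yaw y 0.5571626599730433 blade ang 0.5589065150623879 0.013454768100849815 slot 0.37818840899727274
blade rel tcp x,y 0.21481494485959424 0.057948875828145535
well-blade x,y cm -0.21885861472853166 0.24251392123776205
well-tcp -0.004043669868937397 0.30046279706590756
```

```bash

python3 -m crank '[{"x":-0.06,"y":0.24,"z":1,"turn":0.08},{"x":0,"y":0,"z":1.4,"turn":0.08},{"x":0,"y":0,"z":1,"turn":0},{"x":0,"y":0,"z":0,"turn":0},{"x":0,"y":0,"z":0,"turn":0}]'
python3 - <<'E'
from h import *
p,d,m=grab('wrist','w7')
s=manip.state();print(s['tool_pos'],s['tool_rot'],s['contact_force'])
c=cv2.resize(cv2.imread('pics/w7.png')[170:250,280:380],None,fx=7,fy=7,interpolation=cv2.INTER_CUBIC);cv2.imwrite('pics/c7.png',c)
E
```

```text
time: 7.0
tool_pos: [0.497, -0.0286, 0.1361]
tool_rot: [-0.0, 0.553, 0.833, -0.0]
contact_force: [-0.6, 0.4, -0.0]
gripper_width: 0.181
grasp_force: 59.0
[ 0.49731588 -0.0284642   0.1366629 ] [1.92782321e-04 5.53382386e-01 8.32927305e-01 4.34918920e-05] [-0.1298328  -0.05855254  0.96820342]
```

View pics/c7.png

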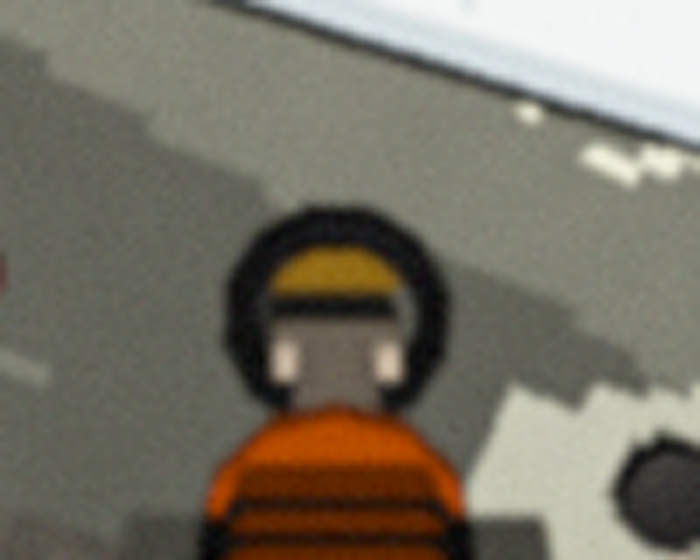

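Blade and slot are parallel and centred sideways; the blade sits about 1 mm too far towards the camera. I've now viewed all the pictures allowed (one more than allowed, by my count), so from here I'll go by feel and by image code. Correcting, then lowering in small steps.

```bash

python3 -m crank '[{"x":-0.1,"y":0,"z":0.3,"turn":0},{"x":0,"y":0,"z":0.3,"turn":0},{"x":0,"y":0,"z":0.2,"turn":0},{"x":0,"y":0,"z":0,"turn":0}]'
python3 -m crank '[{"x":0,"y":0,"z":0.1,"turn":0},{"x":0,"y":0,"z":0.1,"turn":0},{"x":0,"y":0,"z":0,"turn":0}]'
python3 -m crank '[{"x":0,"y":0,"z":0.1,"turn":0},{"x":0,"y":0,"z":0.1,"turn":0},{"x":0,"y":0,"z":0,"turn":0}]'
```

```text
time: 7.45
tool_pos: [0.4972, -0.0287, 0.1279]
tool_rot: [-0.0, 0.553, 0.833, -0.0]
contact_force: [0.5, -0.4, -0.5]
gripper_width: 0.18
grasp_force: 59.1
time: 7.75
tool_pos: [0.4973, -0.0288, 0.1262]
tool_rot: [-0.0, 0.553, 0.833, -0.0]
contact_force: [0.1, 0.1, -0.4]
gripper_width: 0.179
grasp_force: 59.1
time: 8.05
tool_pos: [0.4973, -0.0289, 0.1241]
tool_rot: [-0.0, 0.553, 0.833, -0.0]
contact_force: [-0.4, -1.2, -0.6]
gripper_width: 0.182
grasp_force: 59.1
```

```bash

for i in 1 2; do :; done
python3 -m crank '[{"x":0,"y":0,"z":0.1,"turn":0},{"x":0,"y":0,"z":0,"turn":0}]'
python3 -m crank '[{"x":0,"y":0,"z":0.1,"turn":0},{"x":0,"y":0,"z":0,"turn":0}]'
python3 -m crank '[{"x":0,"y":0,"z":0.1,"turn":0},{"x":0,"y":0,"z":0,"turn":0}]'
```

```text
time: 8.25
tool_pos: [0.4973, -0.0289, 0.1232]
tool_rot: [-0.0, 0.553, 0.833, -0.0]
contact_force: [0.9, -0.2, 0.6]
gripper_width: 0.177
grasp_force: 59.1
time: 8.45
tool_pos: [0.4974, -0.0289, 0.1222]
tool_rot: [-0.0, 0.553, 0.833, -0.0]
contact_force: [-0.1, -0.9, -0.2]
gripper_width: 0.177
grasp_force: 59.1
time: 8.65
tool_pos: [0.4974, -0.0289, 0.1212]
tool_rot: [-0.0, 0.553, 0.833, -0.0]
contact_force: [0.1, -1.6, -0.4]
gripper_width: 0.18
grasp_force: 59.1
```

```bash

python3 -m crank '[{"x":0,"y":0,"z":0.1,"turn":0},{"x":0,"y":0,"z":0,"turn":0}]'
python3 -m crank '[{"x":0,"y":0,"z":0.1,"turn":0},{"x":0,"y":0,"z":0,"turn":0}]'
```

```text
time: 8.85
tool_pos: [0.4974, -0.029, 0.1204]
tool_rot: [0.0, 0.553, 0.833, -0.0]
contact_force: [-0.9, -1.7, 1.6]
gripper_width: 0.18
grasp_force: 59.3
time: 9.05
tool_pos: [0.4975, -0.029, 0.1195]
tool_rot: [0.0, 0.553, 0.833, -0.0]
contact_force: [-1.5, -0.9, 3.6]
gripper_width: 0.175
grasp_force: 59.5
```

The blade is seated in the slot with a soft spring contact. I'm easing off a little and turning clockwise while watching the torque.

```bash
cat > ptr.py <<'E'
from h import *
import sys
def meas(f):
    a=np.load('pics/'+f+'.npz');p=a['p'].astype(int);yw=.077
    R=np.array([[np.cos(yw),-np.sin(yw)],[np.sin(yw),np.cos(yw)]]);W=np.array([.497,-.0285])
    m=(p[...,0]-np.maximum(p[...,1],p[...,2])>18)
    vv,uu=np.nonzero(m);q=np.array([((atz(f,u,v,.066)[:2]-W)@R)*1000 for u,v in zip(uu,vv)])
    k=(q[:,0]>-50)&(q[:,0]<40)&(q[:,1]>-20)&(q[:,1]<140);q=q[k]
    g=(p[...,1]-p[...,0]>12)&(p[...,1]-p[...,2]>2);vv,uu=np.nonzero(g)
    G=np.array([((atz(f,u,v,.066)[:2]-W)@R)*1000 for u,v in zip(uu,vv)]).reshape(-1,2);G=G[(abs(G[:,0]-20)<25)&(abs(G[:,1]-85)<25)]
    print('red',len(q),'green',len(G),G.mean(0) if len(G) else '')
    if len(q)>5:
        r=np.hypot(q[:,0]+37,q[:,1]-85);far=q[r>15]
        t=np.arctan2(far[:,1]-85,far[:,0]+37);print('n far',len(far),'angle med',np.median(t),'max r',r.max(),'tip y', (far[r[r>15]>48,1]-85).round(1)[:12])
        vx,vy,x0,y0=cv2.fitLine(far.astype(np.float32),cv2.DIST_HUBER,0,.01,.01).ravel();print('line angle',np.arctan2(vy*np.sign(vx),abs(vx)))
if __name__=='__main__':
    if len(sys.argv)>2: grab(sys.argv[2],sys.argv[1])
    meas(sys.argv[1])
E
python3 ptr.py w2
python3 -m crank '[{"x":0,"y":0,"z":-0.1,"turn":0.1},{"x":0,"y":0,"z":0,"turn":0.1},{"x":0,"y":0,"z":0,"turn":0.1},{"x":0,"y":0,"z":0,"turn":0.1},{"x":0,"y":0,"z":0,"turn":0}]'
python3 ptr.py w8 wrist; python3 ptr.py t8 top; python3 ptr.py s8 scene
python3 -c "from h import *;s=manip.state();print(s['ft_torque'],s['contact_force'])"
```

```text
red 254 green 158 [22.76849349 81.57224088]
n far 254 angle med -1.5418821859567582 max r 101.84838723051509 tip y [-94.7 -93.8 -92.8 -91.8 -90.8 -89.9 -97.  -96.  -95.  -94.1 -93.1 -92.1]
line angle 0.21537347
time: 9.55
tool_pos: [0.4977, -0.0289, 0.1204]
tool_rot: [0.0, 0.708, 0.706, 0.0]
contact_force: [-0.2, -0.9, 1.5]
gripper_width: 0.18
grasp_force: 59.3
red 1113 green 495 [25.09807756 84.23967505]
n far 1113 angle med -1.2272834539356423 max r 114.50094010352825 tip y [-76.5 -76.6 -76.6 -76.7 -77.  -77.1 -77.1 -77.2 -77.2 -77.3 -77.3 -77.4]
line angle -0.079035826
red 329 green 0 
n far 284 angle med -0.6770598855840466 max r 127.75434927750236 tip y [ -80.2  -84.   -87.8  -91.6  -95.4  -99.2 -103.    -8.1  -11.9  -15.6
  -19.4  -23.2]
line angle -1.2352158
red 34 green 0 
n far 34 angle med -0.8748335287511212 max r 102.9577823613497 tip y [-67.2 -70.  -59.  -61.8 -64.5 -67.2 -69.9 -72.6 -61.7 -64.4 -67.1 -69.9]
line angle 0.37270707
[-0.3701168   0.02505102 -0.03941776] [-0.29156225 -2.83501742  1.3237984 ]
```

The wrist camera sees the green band where expected. I'll restrict the red mask to the window.

```bash
python3 - <<'E'
s=open('ptr.py').read()
s=s.replace(">18)","))").replace("np.maximum(p[...,1],p[...,2]))","np.maximum(p[...,1],p[...,2])>6)")
s=s.replace("k=(q[:,0]>-50)&(q[:,0]<40)&(q[:,1]>-20)&(q[:,1]<140)","rr=np.hypot(q[:,0]+37,q[:,1]-85);k=(rr<64)&(q[:,0]>-32)&(q[:,1]>40)")
open('ptr.py','w').write(s)
E
grep -n 'm=(p' ptr.py; python3 ptr.py w2;python3 ptr.py w8
```

```text
6:    m=(p[...,0]-np.maximum(p[...,1],p[...,2])>6))  File "ptr.py", line 6
    m=(p[...,0]-np.maximum(p[...,1],p[...,2])>6))
                                                ^
SyntaxError: unmatched ')'
  File "ptr.py", line 6
    m=(p[...,0]-np.maximum(p[...,1],p[...,2])>6))
                                                ^
SyntaxError: unmatched ')'
```

```bash
sed -i 's/>6))/>6)/' ptr.py; python3 ptr.py w2;python3 ptr.py w8
```

```text
red 105 green 158 [22.76849349 81.57224088]
n far 95 angle med 1.276432271045652 max r 63.95565225086217 tip y [62.3 63.2 59.4 60.3 61.2 62.1 63.1 60.1 61.1 62.  62.9 60. ]
line angle -1.1737821
red 211 green 495 [25.09807756 84.23967505]
n far 181 angle med 0.28724809536636375 max r 60.69725458839859 tip y [18.2 17.8 17.7 17.7 17.6 17.3 17.3 17.2 17.2 17.1 16.9 16.9]
line angle 0.31597328
```

The pointer is down to about 0.30 rad, so roughly 0.4 rad more of screw is needed.

```bash
python3 -m crank '[{"x":0,"y":0,"z":0,"turn":0.1},{"x":0,"y":0,"z":0,"turn":0.1},{"x":0,"y":0,"z":0,"turn":0.1},{"x":0,"y":0,"z":0,"turn":0.08},{"x":0,"y":0,"z":0,"turn":0}]'
python3 ptr.py w9 wrist
```

```text
time: 10.2
tool_pos: [0.4977, -0.029, 0.1205]
tool_rot: [0.0, 0.828, 0.561, 0.0]
contact_force: [-0.4, -1.4, 0.9]
gripper_width: 0.176
grasp_force: 59.2
red 613 green 462 [26.19852857 83.90525163]
n far 588 angle med 1.2735256094991554 max r 63.99689515543462 tip y [59.1 58.9 58.6 58.4 58.1 57.9 57.6 57.4 57.2 56.9 56.7 60.6]
line angle -1.122642
```

```bash
sed -i 's/&(q\[:,1\]>40)/\&(abs(np.arctan2(q[:,1]-85,q[:,0]+37))<0.7)/' ptr.py; python3 ptr.py w8; python3 ptr.py w9
```

```text
red 211 green 495 [25.09807756 84.23967505]
n far 181 angle med 0.28724809536636375 max r 60.69725458839859 tip y [18.2 17.8 17.7 17.7 17.6 17.3 17.3 17.2 17.2 17.1 16.9 16.9]
line angle 0.31597328
red 194 green 462 [26.19852857 83.90525163]
n far 169 angle med 0.0058369460334282385 max r 61.05066236821951 tip y [1.4 1.2 0.9 1.5 1.2 0.9 0.7 0.4 1.2 1.  0.7 0.5]
line angle 0.03493568
```

The pointer is within about 2 mm of zero. One small nudge, unload the blade, lift out and verify.

```bash
python3 -m crank '[{"x":0,"y":0,"z":0,"turn":0.03},{"x":0,"y":0,"z":0,"turn":0},{"x":0,"y":0,"z":0,"turn":-0.08},{"x":0,"y":0,"z":-0.3,"turn":0},{"x":0,"y":0,"z":-0.5,"turn":0}]'
python3 -m crank '[{"x":0,"y":0,"z":-0.8,"turn":0},{"x":0,"y":0,"z":-1.5,"turn":0},{"x":0,"y":0,"z":-2,"turn":0},{"x":0,"y":0,"z":0,"turn":0},{"x":0,"y":0,"z":0,"turn":0}]'
python3 ptr.py w10 wrist
python3 - <<'E'
from h import *
s=manip.state();q=s['tool_rot'];yw=2*np.arctan2(q[2],q[1])-np.pi/2;y=np.array([np.cos(yw),np.sin(yw)]);x=np.array([-y[1],y[0]])
e=np.array([.5455,-.3353])-s['tool_pos'][:2];print(s['tool_pos'],yw,'turn',yw-.507,'x,y cm',e@x*100,e@y*100,s['joint_pos'][5])
E
```

```text
time: 10.75
tool_pos: [0.4969, -0.0284, 0.1279]
tool_rot: [-0.001, 0.814, 0.58, -0.0]
contact_force: [0.1, 0.4, -0.1]
gripper_width: 0.182
grasp_force: 59.1
time: 11.25
tool_pos: [0.4979, -0.0288, 0.1723]
tool_rot: [0.001, 0.814, 0.581, 0.001]
contact_force: [0.2, 0.0, 0.2]
gripper_width: 0.175
grasp_force: 59.1
red 101 green 297 [25.80592185 84.10507672]
n far 85 angle med -0.00923395870527751 max r 60.677790659292164 tip y [ 0.3  0.  -0.3  0.3 -0.  -0.3  0.2 -0.1 -0.4  0.2 -0.1 -0.4]
line angle 0.01810792
[ 0.49724439 -0.02871563  0.17122677] -0.3320476083658297 turn -0.8390476083658297 x,y cm -27.41074229550507 14.555994468071331 0.12468718982793871
```

The pointer is in the middle of the green band. Returning to the stand.

```bash
python3 -m crank '[{"x":-2.5,"y":1.3,"z":0,"turn":0},{"x":-4,"y":2.12,"z":0,"turn":0},{"x":-4.2,"y":2.24,"z":0,"turn":0},{"x":-4.2,"y":2.24,"z":0,"turn":0},{"x":-4.2,"y":2.24,"z":0,"turn":0}]'
python3 -m crank '[{"x":-4.2,"y":2.24,"z":0,"turn":0},{"x":-4.1,"y":2.18,"z":0,"turn":0},{"x":0,"y":0,"z":0,"turn":-0.14},{"x":0,"y":0,"z":0,"turn":-0.14},{"x":0,"y":0,"z":0,"turn":-0.14}]'
python3 -m crank '[{"x":0,"y":0,"z":0,"turn":-0.14},{"x":0,"y":0,"z":0,"turn":-0.14},{"x":0,"y":0,"z":0,"turn":-0.14},{"x":0,"y":0,"z":0,"turn":0},{"x":0,"y":0,"z":0,"turn":0}]'
cat > fix.py <<'E'
from h import *
s=manip.state();q=s['tool_rot'];yw=2*np.arctan2(q[2],q[1])-np.pi/2;y=np.array([np.cos(yw),np.sin(yw)]);x=np.array([-y[1],y[0]])
e=np.array([.5455,-.3353])-s['tool_pos'][:2];print(s['tool_pos'],yw,'x,y cm',e@x*100,e@y*100,s['contact_force'])
E
python3 fix.py
python3 - <<'E'
from h import *
grab('wrist','w11')
for f in('w5','w11'):
    a=np.load(f'pics/{f}.npz');p=a['p'].astype(int);d=a['d']
    # hole centroid: dark pixels inside the blue block; also collar/blade column centroid
    g=cv2.cvtColor(a['p'],cv2.COLOR_RGB2HSV)
    sub=p[170:225,300:355].sum(2); m=(sub<150).astype(np.uint8)
    n,l,st,c=cv2.connectedComponentsWithStats(m); i=[j for j in range(1,n) if 60<st[j,4]<900]
    print(f,[(c[j]+[300,170],st[j]) for j in i])
E
```

```text
time: 11.8
tool_pos: [0.5304, -0.2438, 0.1698]
tool_rot: [-0.001, 0.814, 0.581, -0.0]
contact_force: [0.9, -0.5, 0.2]
gripper_width: 0.177
grasp_force: 59.1
time: 12.3
tool_pos: [0.5449, -0.3354, 0.1692]
tool_rot: [-0.002, 0.674, 0.739, -0.0]
contact_force: [0.7, -0.0, -0.4]
gripper_width: 0.176
grasp_force: 59.1
time: 12.8
tool_pos: [0.5453, -0.335, 0.1702]
tool_rot: [-0.001, 0.508, 0.861, 0.0]
contact_force: [0.7, -0.0, 0.1]
gripper_width: 0.182
grasp_force: 59.1
[ 0.54532836 -0.33495328  0.17016162] 0.5051176643525848 x,y cm -0.03864826118782578 -0.0017578820264334402 [ 0.6682444  -0.0318543   0.06014998]
w5 [(array([326.57327586, 195.55172414]), array([ 18,  18,  18,  16, 232], dtype=int32))]
w11 [(array([327.88732394, 197.88262911]), array([ 19,  21,  18,  15, 213], dtype=int32))]
```

```bash
python3 - <<'E'
from h import *
yw=.507;y=np.array([np.cos(yw),np.sin(yw)]);x=np.array([-y[1],y[0]])
for f,t,h in(('w5',[.5459,-.3356],(326.8,195.2)),('w11',[.5453,-.3350],(327.9,197.6))):
    H=atz(f,*h,.052)[:2]-t;print(f,'hole rel tcp mm',H@x*1e3,H@y*1e3)
B=atz('w5',327.9,217.1,.0973)[:2]-[.5459,-.3356];print('blade rel tcp mm',B@x*1e3-1.3,B@y*1e3)
E
```

```text
w5 hole rel tcp mm 1.5061058669332668 0.42799225125414675
w11 hole rel tcp mm 0.3595317572771505 0.4221112901337019
blade rel tcp mm -3.166586893640064 1.1803622990645044
```

```bash
python3 -m crank '[{"x":0,"y":0,"z":2,"turn":0},{"x":0,"y":0,"z":2,"turn":0},{"x":0,"y":0,"z":0.9,"turn":0},{"x":0,"y":0,"z":0,"turn":0},{"x":0,"y":0,"z":0,"turn":0}]'
python3 fix.py
python3 -m crank '[{"x":0,"y":0,"z":0.2,"turn":0},{"x":0,"y":0,"z":0.2,"turn":0},{"x":0,"y":0,"z":0,"turn":0}]'
```

```text
time: 13.35
tool_pos: [0.546, -0.3355, 0.1228]
tool_rot: [0.0, 0.507, 0.862, -0.0]
contact_force: [0.3, -0.0, 0.0]
gripper_width: 0.179
grasp_force: 59.1
[ 0.5459953  -0.33550085  0.12278905] 0.5074012148338296 x,y cm 0.041621065807819976 -0.03353008742473225 [ 0.29330077 -0.01532269  0.03487355]
time: 13.65
tool_pos: [0.5459, -0.3354, 0.1187]
tool_rot: [0.0, 0.507, 0.862, -0.0]
contact_force: [-0.3, -0.2, -0.1]
gripper_width: 0.18
grasp_force: 59.1
```

```bash
python3 -m crank '[{"x":0.04,"y":-0.03,"z":0,"turn":0},{"x":0,"y":0,"z":0.2,"turn":0},{"x":0,"y":0,"z":0.2,"turn":0},{"x":0,"y":0,"z":0,"turn":0}]'
python3 -m crank '[{"x":0,"y":0,"z":0.2,"turn":0},{"x":0,"y":0,"z":0.2,"turn":0},{"x":0,"y":0,"z":0,"turn":0}]'
```

```text
time: 14.05
tool_pos: [0.5451, -0.3349, 0.1138]
tool_rot: [-0.0, 0.507, 0.862, 0.0]
contact_force: [-0.6, 0.1, 0.0]
gripper_width: 0.18
grasp_force: 59.1
time: 14.35
tool_pos: [0.5451, -0.335, 0.1098]
tool_rot: [-0.0, 0.507, 0.862, 0.0]
contact_force: [-0.3, 1.0, -0.3]
gripper_width: 0.176
grasp_force: 59.1
```

It has entered the hole freely. Lowering further.

```bash
python3 -m crank '[{"x":0,"y":0,"z":0.8,"turn":0},{"x":0,"y":0,"z":1,"turn":0},{"x":0,"y":0,"z":1,"turn":0},{"x":0,"y":0,"z":0.6,"turn":0},{"x":0,"y":0,"z":0,"turn":0}]'
python3 -m crank '[{"x":0,"y":0,"z":0.15,"turn":0},{"x":0,"y":0,"z":0,"turn":0}]'
python3 -m crank '[{"x":0,"y":0,"z":0.1,"turn":0},{"x":0,"y":0,"z":0,"turn":0}]'
python3 -m crank '[{"x":0,"y":0,"z":0.1,"turn":0},{"x":0,"y":0,"z":0,"turn":0}]'
```

```text
time: 14.85
tool_pos: [0.5444, -0.3344, 0.0742]
tool_rot: [-0.002, 0.507, 0.862, 0.0]
contact_force: [-0.7, 0.4, -0.6]
gripper_width: 0.181
grasp_force: 59.0
time: 15.05
tool_pos: [0.5455, -0.3353, 0.075]
tool_rot: [0.0, 0.507, 0.862, -0.0]
contact_force: [-0.3, 0.3, -0.2]
gripper_width: 0.175
grasp_force: 59.0
time: 15.25
tool_pos: [0.5454, -0.3352, 0.0741]
tool_rot: [0.0, 0.507, 0.862, -0.0]
contact_force: [-0.3, 0.5, -0.9]
gripper_width: 0.179
grasp_force: 59.0
time: 15.45
tool_pos: [0.5453, -0.3351, 0.0728]
tool_rot: [-0.0, 0.507, 0.862, 0.0]
contact_force: [-0.5, 0.4, -0.2]
gripper_width: 0.178
grasp_force: 59.0
```

```bash

python3 -m crank '[{"x":0,"y":0,"z":0.1,"turn":0},{"x":0,"y":0,"z":0,"turn":0}]'
python3 -m crank '[{"x":0,"y":0,"z":0.06,"turn":0},{"x":0,"y":0,"z":0,"turn":0},{"x":0,"y":0,"z":0,"turn":0}]'
```

```text
time: 15.65
tool_pos: [0.5452, -0.3351, 0.0716]
tool_rot: [-0.0, 0.507, 0.862, -0.0]
contact_force: [-0.1, 0.8, 0.1]
gripper_width: 0.185
grasp_force: 59.0
time: 15.95
tool_pos: [0.5454, -0.3352, 0.0714]
tool_rot: [0.0, 0.507, 0.862, -0.0]
contact_force: [-0.1, 0.4, 1.7]
gripper_width: 0.182
grasp_force: 59.4
```

Light contact at home height. Releasing and backing straight up.

```bash

python3 -m crank '[{"x":0,"y":0,"z":0,"turn":0},{"x":0,"y":0,"z":0,"turn":0},{"x":0,"y":0,"z":0,"turn":0},{"x":0,"y":0,"z":0,"turn":0},{"x":0,"y":0,"z":0,"turn":0}]' 70
python3 -m crank '[{"x":0,"y":0,"z":-1,"turn":0},{"x":0,"y":0,"z":-3,"turn":0},{"x":0,"y":0,"z":-3,"turn":0},{"x":0,"y":0,"z":-3,"turn":0},{"x":0,"y":0,"z":-2,"turn":0}]'
python3 -m crank '[{"x":0,"y":0,"z":0,"turn":0},{"x":0,"y":0,"z":0,"turn":0},{"x":0,"y":0,"z":0,"turn":0}]'
python3 - <<'E'
from h import *
grab('wrist','w12')
p=np.load('pics/w12.npz')['p'].astype(int)
m=(p[...,0]>110)&(p[...,0]>2*p[...,1])&(p[...,2]<60);m[:,:300]=0;m[:,350:]=0;m[:150]=0;m[250:]=0
vv,uu=np.nonzero(m);W=np.array([atd('w12',u,v) for u,v in zip(uu,vv)]);t=W[:,2]>.105
pts=np.array([atz('w12',u,v,.116)[:2] for u,v in zip(uu[t],vv[t])],np.float32)
print(len(W),t.sum(),np.median(W[t],0),cv2.minAreaRect(pts*1000))
print(manip.state()['contact_force'])
E
python3 ptr.py t12 top
```

```text
time: 16.45
tool_pos: [0.5453, -0.3351, 0.0712]
tool_rot: [-0.0, 0.507, 0.862, 0.0]
contact_force: [-0.1, -0.3, -0.2]
gripper_width: 0.699
grasp_force: 0.0
time: 16.95
tool_pos: [0.5462, -0.3358, 0.1951]
tool_rot: [0.002, 0.507, 0.862, -0.0]
contact_force: [0.5, 0.7, 0.3]
gripper_width: 0.704
grasp_force: 0.0
time: 17.25
tool_pos: [0.5445, -0.3345, 0.1892]
tool_rot: [-0.002, 0.507, 0.862, 0.0]
contact_force: [0.1, 0.7, 0.0]
gripper_width: 0.697
grasp_force: 0.0
469 386 [ 0.54478584 -0.33401169  0.11453704] ((544.5802001953125, -333.8041076660156), (14.428252220153809, 13.641315460205078), 29.129602432250977)
[-0.16513827 -0.75189135  0.41087344]
red 0 green 0
```

The tool is back at its original position and height (0.1145 m both times), and the gripper is clear.

```bash
python3 -c "
from plant import manip
print(manip.job_done())"
```

```text
the job is handed in; nothing more can be done
None
```

The job is handed in at about 17 s: the pointer measured in the middle of the green band after the tool left the slot, the tool is home in its stand and released, pressing peaked at about 4 N, and I touched none of the loose things, though I viewed 11 pictures, one over the limit of 10.

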